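# Restock the drinks cooler with a fallen can

### The arm

A 7-joint arm with a two-finger parallel gripper is mounted at the origin on a cart in front of the work surface, level with it; the furniture and walls round the work are solid. World frame = base frame: x ahead of the robot, y to its left, z up, the work surface at z = 0. Lengths are in mm, angles in rad, forces in N, time in s.
With the tool pointing down it reaches from about 425 to 950 mm from the base axis. Payload 4.7 kg.
Tool frame: the origin (TCP) lies midway between the tips of the shut fingers; the grasp point (between the pads) lies 19 mm behind it; z points along the fingers, y is the line along which they close (so a half turn about z gives the same grasp; the last joint's range is limited). The gripper opens to 85 mm and grips with 20 to 120 N. Pads are 22 mm wide; open, the fingers measure 114 mm over their backs; the gripper's body (76 mm by 85 mm) begins 54 mm behind the grasp point. The pads swing forward as they close: fully open they stand 13 mm farther back than shut.
Start: joints at [-1.321, 0.469, -0.049, 1.532, 0.024, 1.141, -0.082], TCP at [185.72, 648.966, 231.335] pointing down, gripper open.
Joint ranges: [-2.59, 2.59], [-0.33, 1.99], [-1.39, 1.29], [0.1, 2.45], [-1.04, 4.18], [0.21, 1.99], [-2.66, 2.66]. Speed limits (rad/s): [2.57, 2.57, 3.14, 3.14, 3.14, 3.14, 3.14].

### API

Orientations are given as a unit quaternion [x, y, z, w].
In Python, from station import ctrl, optics, ticket, probe_bus gives the robot as it stands (ctrl), with the cameras (optics), the job (ticket) and the readings (probe_bus).
- The arm moves only by the shell command python3 nudge.py [FORCE], which reads ROWS from standard input. ROWS is a JSON list of rows, 1 to 5 of them, each of 7 numbers: dx, dy, dz in units of 25 mm, then a rotation vector rx, ry, rz in rad, then the opening from 0.0 (shut) to 1.0 (fully open); each row is the pose to reach, as a shift and turn from the pose commanded when the command began, along the tool's axes at that moment; what a row does not reach only later rows make up. A row lasts 1/12 s, in which the tool goes at most 41.7 mm and 0.125 rad, less where a joint would pass 70% of its speed; a pose out of reach is approached as far as the arm can. The fingers move at their own pace and stop on an object; FORCE is the grip in N (left out, the last holds). Time passes only in rows, so rows that do not move let the fingers close. It prints the time, the measured TCP pose, the force, the opening and the grip force at its end. Input that does not fit is refused with a message, and nothing moves.
- probe_bus.get_state(): the state, without advancing time (a new reading comes with each control period).
- optics.camera(name): name is "scene" or "top" or "wrist"; returns a dict with "frame" (420x560x3 uint8, red, green, blue), "K" (3x3 intrinsics, pixels), "dist" ([k1, k2, p1, p2, k3] as OpenCV has them; the pictures are not rectified), "rvec" (rotation vector, rad) and "tvec" (3), from world to camera coordinates, as OpenCV has them; the wrist camera has in their place "mount" (4x4, takes a point from camera to tool coordinates, whose origin is the TCP and whose axes are the flange's). Camera axes: x right, y down, z forward; pixel columns grow to the right and rows downward; lengths in mm; the calibration is good to about 2 mm. A picture is of the moment at which its call begins: read the wrist's pose just before it. There is no depth.
- ticket.hand_in(): hands the job in; it is judged then, once.
The state is a dict: "clock": time; "qpos": joint angles; "qd": joint speeds; "joint_torque": joint torques, N m; "eef_pos": TCP position; "tcp_rot": TCP orientation; "ft_force": force on the tool from outside, world axes, zero at the start; "moment": the same for the moment, N m; "finger_gap": opening from 0.0 (shut) to 1.0 (fully open); "grasp_force": force on a finger pad.
Only numpy, scipy, OpenCV 4.12 (cv2) and the standard library are available. Lean on these libraries where they do the work, as an engineer would, in place of code of your own. Each camera call takes 0.05 s, during which the arm holds its last target. There are 200 camera calls.

### The job

A small can of drink lies on its side on the rubber mat and belongs in the glass-topped cooler. Stand it upright on the mat and let go, then take it again from above and set it standing, ring-pull end up, in the free front place of the lane whose cans have the same colour. Slide open only the door over that lane; leave both doors fully shut, the other cans standing in their places and the other things on the counter undisturbed.

Things in the scene. Friction and masses are not known exactly. Their poses are not given: they have to be found in the camera images.
- loose_can: The can to put away: orange mini drink can, white bands, bare metal ends, 53 mm across, 90 mm tall, 140 to 220 g. Origin in the middle of its base, own z towards the ring-pull end. At the start it lies on its side: origin 26.5 mm above the mat, z axis level, pointing to +y (left) within 17 degrees; it can roll, and swings if gripped lightly. Walls and doors keep a tilted gripper out of the bays.
- bar_mat: Flat black rubber mat, 150 (x) x 280 (y) x 6 mm, fixed on the counter in front of the cooler; origin in the middle of its underside. The can lies on it.
- cooler: White drinks cooler, fixed; clear sliding doors form its top. Origin under its middle on the counter, own x to the back, y to its left. 224 (x) x 344 (y) mm, walls up to 128, rails along front and back edges (|x| 100 to 112) up to 152. Middle column |y| < 30, beside it a bay each: x -92 to 92, |y| 30 to 160, floor at z 30; with its door fully open a bay is clear above over its whole length.
- lane_orange: Low steel wire lane guide that carries the two orange cans, on the floor of the left or the right bay (this changes), at cooler y = +97 or -97 mm. Origin mid-length on the bay floor (z 30 mm), axes parallel to the cooler's. Two wires along x, 62 mm clear between them, tops 18.5 mm above the floor. Can places at x = -60, 0 and +60 mm; the front one (-60) is free.
- lane_green: The same wire lane guide in the other bay, with the two green cans; its front place is free too.
- orange_can_1: Orange can like the loose one, standing in the middle place of lane_orange. Origin in the middle of its base.
- orange_can_2: Orange can standing in the rear place of lane_orange.
- green_can_1: Green can of the same shape, standing in the middle place of lane_green.
- green_can_2: Green can standing in the rear place of lane_green.
- door_left (a joint): Door over the left (+y) bay, upper track, in m: 0 fully shut, grows as it slides to the right over the other door, 0.140 fully open. Slides along the cooler's y with 1 to 2 N; may be found up to 12 mm ajar. Top of its pane 146 mm above the counter.
- door_right (a joint): Door over the right (-y) bay, lower track, in m: 0 fully shut, grows as it slides to the left under the other door, 0.140 fully open. Slides with 1 to 2 N; may be found up to 12 mm ajar. Top of its pane 137 mm above the counter.
- door_left_handle (a point): Middle of the top edge of the left door's handle, a black upright bar at the door's outer (left) end, 12 mm thick along the cooler's y, 70 mm long along x; its top is 170 mm above the counter, 24 mm above its pane. Moves with the door; orientation is the cooler's.
- door_right_handle (a point): Middle of the top edge of the right door's handle at the door's outer (right) end: the same bar, top 170 mm above the counter, 33 mm above its own pane and 24 mm above the upper door's.
- order_pad: Bystander: spiral-bound order pad, 130 x 94 x 13 mm, lying left of the mat.
- marker: Bystander: green and white marker pen, 17 x 135 x 16 mm, lying across the order pad.
- card_wallet: Bystander: flat black card wallet, 70 x 100 x 14 mm, lying on the left front part of the counter.
- tape_printed: Bystander: white printed roll of tape, 88 mm across, 24 mm tall, lying flat beside the pink tape dispenser.
- tape_grey: Bystander: grey roll of tape, 82 mm across, 30 mm tall, lying flat behind the white one.
- wet_wipes: Bystander: green pack of wet wipes, 69 x 159 x 37 mm, lying at the left.

How it is judged (in metres and radians):
On the way:
1. the can stands upright on the mat, ring-pull end up, let go by the fingers (angle between loose_can's own z axis and vertical below 0.12 rad and z of loose_can in the frame of bar_mat below 0.011 m and contact force between the fingers and loose_can below 0.1 N), for 0.2 s.
At the end, for the whole second after the job is handed in: The loose can stands at rest on the bay floor in the front place of the orange cans' lane (within 75 mm of the middle can), ring-pull up, within 7 degrees of upright; both doors are shut within 5 mm; the other four cans stand within 20 mm of where they were (angle between each of loose_can, orange_can_1, orange_can_2, green_can_1, green_can_2's own z axis and vertical below 0.12 rad and z of loose_can in the frame of lane_orange between -0.005 and 0.005 m and horizontal distance between loose_can and orange_can_1 below 0.075 m and x of loose_can in the frame of lane_orange below -0.045 m and linear speed of loose_can below 0.02 m/s and value of joint each of door_left, door_right below 0.005 m and distance of each of orange_can_1, orange_can_2, green_can_1, green_can_2 from where it was at the start of the episode below 0.02 m); the robot touches nothing.
It fails at once if the door over the green cans is slid open (beyond 60 mm) ((y of lane_green in the frame of cooler above 0 m and value of joint door_left above 0.06 m) or (y of lane_green in the frame of cooler below 0 m and value of joint door_right above 0.06 m)).
It fails at once if another thing on the counter is moved by more than 30 mm (distance of any of order_pad, marker, card_wallet, tape_printed, tape_grey, wet_wipes from where it was at the start of the episode above 0.03 m).
It also fails if it takes over 72 s, if anything falls off the work surface, if the arm or the gripper's body presses on something with over 40 N, if the wrist force passes 120 N, or if a joint passes its speed limit or range.

## Working session

There is one attempt and no reset: what is moved stays moved. The work goes in short steps, Python scripts to look and compute and a shell command to move; the robot and the scene stay as the last step left them, time stands still between calls to the robot, and variables do not carry over. Pictures are saved under pics/ and viewed, at most 13 in all, crops included, and the job is handed in when it is done.

```bash
ls; mkdir -p pics
python3 - <<'E'
from station import ctrl, optics, ticket, probe_bus
import cv2
s=probe_bus.get_state();print({k:s[k] for k in('clock','eef_pos','tcp_rot','finger_gap')})
for n in('top','scene'):
    c=optics.camera(n);cv2.imwrite(f'pics/{n}0.png',c['frame'][:,:,::-1]);print(n,c['K'],c['dist'],c['rvec'],c['tvec'])
E
```

```text
nudge.py
pics
station.py
{'clock': 0.0, 'eef_pos': array([185.60719953, 648.3665163 , 230.25398676]), 'tcp_rot': array([ 1.38918798e-01,  9.90303276e-01, -9.91392491e-04, -8.53325092e-05]), 'finger_gap': 0.9997713253308312}
top [[382.691406     0.         275.99712183]
 [  0.         382.691406   207.73037616]
 [  0.           0.           1.        ]] [0.01296571 0.         0.         0.         0.        ] [ 2.20469268 -2.18643279  0.117051  ] [-66.35135607 523.28736048 913.20981666]
scene [[433.10465415   0.         280.53213922]
 [  0.         433.10465415 215.82427823]
 [  0.           0.           1.        ]] [-0.0491952  0.         0.         0.         0.       ] [ 2.2898133   0.37231444 -0.16834793] [-460.64123354  -49.96139769 1386.91509523]
```

View pics/top0.png

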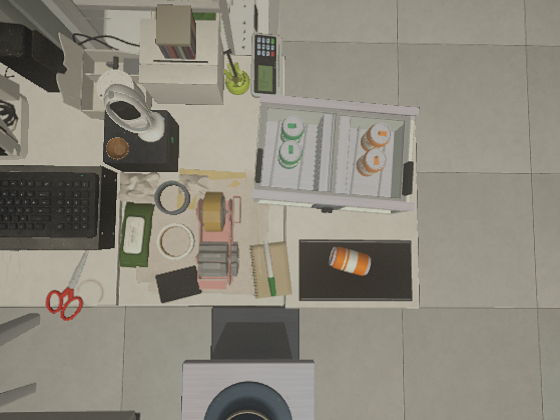

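View pics/scene0.png

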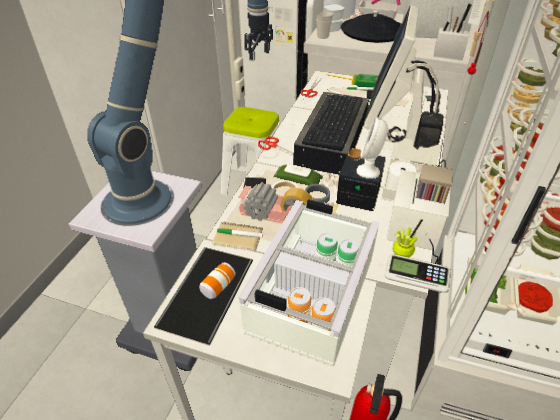

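The right bay holds the orange cans (about 375,150). The right-door handle is at (407,178), the left one at (260,167), and the loose can on the mat is at (350,261), ring-pull end not yet clear. I'll zoom in.

```bash
cat > h.py <<'E'
import numpy as np,cv2
from scipy.spatial.transform import Rotation as R
def ray(c,px):
    u=cv2.undistortPoints(np.array([[px]],float),c['K'],c['dist']).ravel()
    Rm=R.from_rotvec(np.ravel(c['rvec'])).as_matrix();t=np.ravel(c['tvec'])
    return -Rm.T@t, Rm.T@np.array([u[0],u[1],1])
def atz(c,px,z):
    o,d=ray(c,px);return (o+d*(z-o[2])/d[2]).round(1)
def proj(c,p):
    return cv2.projectPoints(np.array(p,float).reshape(-1,1,3),np.array(c['rvec'],float),np.array(c['tvec'],float),c['K'],c['dist'])[0].reshape(-1,2).round(1)
def rel(s,p,rot=None):
    """shift in tool axes to world point p"""
    return (R.from_quat(s['tcp_rot']).as_matrix().T@(np.array(p,float)-s['eef_pos'])).round(1)
E
python3 - <<'E'
from station import ctrl, optics, ticket, probe_bus
from h import *
c=optics.camera('top');f=c['frame'][:,:,::-1]
cv2.imwrite('pics/crop.png',cv2.resize(f[90:310,240:430],None,fx=2.7,fy=2.7,interpolation=cv2.INTER_CUBIC))
cv2.imwrite('pics/can.png',cv2.resize(f[235:285,320:380],None,fx=12,fy=12,interpolation=cv2.INTER_CUBIC))
import pickle;pickle.dump(c,open('top.pkl','wb'))
for q in[(299,240),(411,240),(411,300),(300,301)]:print('mat',atz(c,q,6))
E
```

```text
mat [ 445.6 -119.8    6. ]
mat [ 447.7 -398.9    6. ]
mat [ 300.9 -395.7    6. ]
mat [ 297.5 -122.6    6. ]
```

View pics/crop.png

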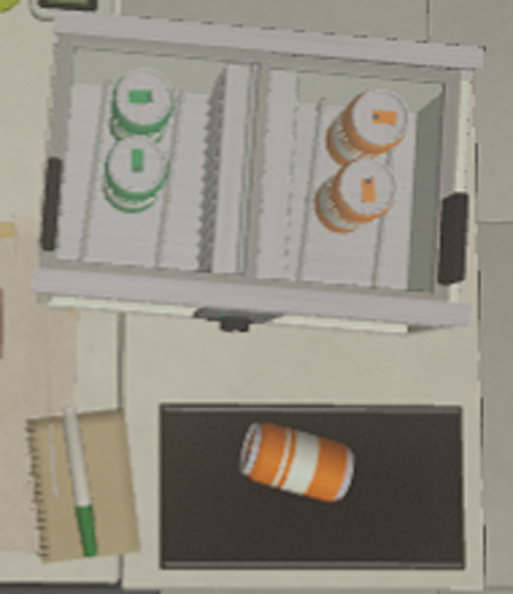

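View pics/can.png

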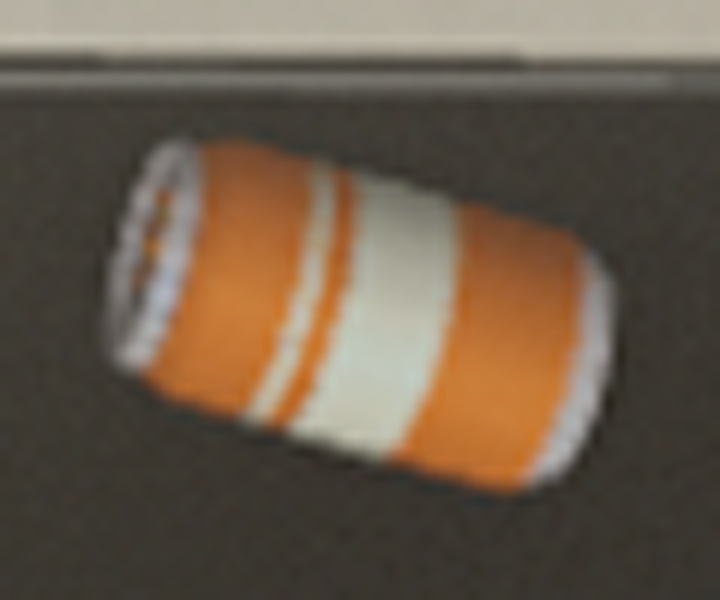

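Run:
```python
from h import *
import pickle
from scipy.optimize import minimize
c=pickle.load(open('top.pkl','rb'));f=c['frame'].astype(int)
C=lambda a,b:(240+a/2.7-.3,90+b/2.7-.3)
for n,q,z in[('BL',(58,17),152),('BR',(483,48),152),('FR',(468,308),152),('FL',(36,270),152),('FLo',(33,292),152),('FRo',(468,327),152),
  ('hR',(455,236),170),('hRtop',(456,193),170),('hRbot',(453,284),170),('hL',(51,204),170),('hLtop',(55,157),170),('hLbot',(47,250),170),
  ('g1',(137,163),120),('g2',(142,97),120),('o1',(364,188),120),('o2',(379,118),120)]:print(n,atz(c,C(*q),z))
# can fit
m=np.zeros(f.shape[:2],np.uint8)
m[243:297,304:408]=(f[243:297,304:408].max(2)>90)
k,l,st,_=cv2.connectedComponentsWithStats(m);i=1+st[1:,4].argmax();m=(l==i).astype(np.uint8);print(st[i])
S=8
M=cv2.resize(m[230:300,310:400],None,fx=S,fy=S,interpolation=cv2.INTER_LINEAR)
a=np.linspace(0,2*np.pi,40)
def cost(v):
    x,y,t=v[0],v[1],v[2]/100
    d=np.array([np.sin(t),np.cos(t),0]);e=np.array([np.cos(t),-np.sin(t),0]);P=[]
    for h,r in((0,23),(5,26.5),(82,26.5),(90,23)):
        for w in a:P.append(np.array([x,y,32.5])+d*h+r*(np.cos(w)*e+np.sin(w)*np.array([0,0,1])))
    p=proj(c,P);p=((p-[310,230]+.5)*S).astype(np.int32)
    I=np.zeros_like(M);cv2.fillConvexPoly(I,cv2.convexHull(p),1)
    return (I!=M).sum()/S/S
b=min((minimize(cost,[350,-290,t],method='Nelder-Mead',options=dict(initial_simplex=[[350,-290,t],[365,-290,t],[350,-270,t],[350,-290,t+10]])) for t in(5,20)),key=lambda r:r.fun)
print(b.x,b.fun,m.sum())
```

```text
BL [753.5 -24.8 152. ]
BR [ 733.8 -364.9  152. ]
FR [ 524.8 -348.7  152. ]
FL [551.2  -9.7 152. ]
FLo [534.   -7.5 152. ]
FRo [ 509.8 -348.4  152. ]
hR [ 578.8 -332.7  170. ]
hRtop [ 612.4 -334.1  170. ]
hRbot [ 541.5 -330.5  170. ]
hL [599.9 -21.1 170. ]
hLtop [636.5 -23.8 170. ]
hLbot [564.4 -18.4 170. ]
g1 [644.3 -90.2 120. ]
g2 [699.4 -94.1 120. ]
o1 [ 625.9 -277.1  120. ]
o2 [ 684.7 -290.3  120. ]
[329 247  42  29 901]
[ 385.78423862 -281.27578151   25.97248791] 35.734375 901
```

Units first: shifts go in units of 25 mm. So -146 mm is -5.84, -125 mm is -5.

```bash
echo '[[-5.84, -5, -2.8, 0, 0, -0.209, 1], [-5.84, -5, -2.8, 0, 0, -0.209, 1], [-5.84, -5, -2.8, 0, 0, -0.209, 1], [-5.84, -5, -2.8, 0, 0, -0.209, 1], [-5.84, -5, -2.8, 0, 0, -0.209, 1]]' | python3 nudge.py
python3 - <<'E'
from station import ctrl, optics, ticket, probe_bus
from h import *
s=probe_bus.get_state();print(s['tcp_rot'],s['qpos'].round(2),rel(s,(460,250,290)),rel(s,(579,-333,215)))
E
```

```text
clock: 0.57
eef_pos: [293.0, 486.3, 301.9]
tcp_rot: [0.035, 0.999, -0.0, 0.0]
ft_force: [-0.2, -0.4, -0.5]
finger_gap: 1.006
grasp_force: 0.0
[ 3.53891611e-02  9.99373579e-01 -2.00332740e-04  1.26857186e-04] [-1.06  0.24 -0.05  1.7   0.01  1.2   0.39] [-183.3 -223.9   12. ] [-343.2 -797.    87.3]
```

```bash
echo '[[-1.6, -0.4, 0, 0, 0, 0, 0.6], [-2.8, -1.6, 0, 0, 0, 0, 0.6], [-3.8, -3, 0, 0, 0, 0, 0.6], [-4.6, -4.4, 0, 0, 0, 0, 0.6], [-5.2, -6, 0, 0, 0, 0, 0.6]]' | python3 nudge.py | tail -5; echo '[[-0.52, -1.56, 0, 0, 0, 0, 0.6], [-1.04, -3.12, 0, 0, 0, 0, 0.6], [-1.56, -4.68, 0, 0, 0, 0, 0.6], [-2.08, -6.24, 0, 0, 0, 0, 0.6], [-2.6, -7.8, 0, 0, 0, 0, 0.6]]' | python3 nudge.py | grep pos; echo '[[-0.4, -1.56, 0.2, 0, 0, 0, 0.6], [-0.8, -3.12, 0.4, 0, 0, 0, 0.6], [-1.2, -4.68, 0.6, 0, 0, 0, 0.6], [-1.6, -6.24, 0.8, 0, 0, 0, 0.6], [-2, -7.8, 1, 0, 0, 0, 0.6]]' | python3 nudge.py | grep pos; echo '[[-0.4, -1.56, 0.2, 0, 0, 0, 0.6], [-0.8, -3.12, 0.4, 0, 0, 0, 0.6], [-1.2, -4.68, 0.6, 0, 0, 0, 0.6], [-1.6, -6.24, 0.8, 0, 0, 0, 0.6], [-2, -7.8, 1, 0, 0, 0, 0.6]]' | python3 nudge.py
python3 - <<'E'
from station import ctrl, optics, ticket, probe_bus
from h import *
s=probe_bus.get_state();print(s['qpos'].round(2),rel(s,(579,-333,153)))
E
```

```text
eef_pos: [412.0, 329.6, 300.9]
tcp_rot: [0.035, 0.999, -0.0, 0.0]
ft_force: [0.6, 0.3, 0.0]
finger_gap: 0.603
grasp_force: 0.0
eef_pos: [461.5, 130.4, 301.3]
eef_pos: [497.7, -67.4, 276.1]
clock: 2.23
eef_pos: [534.2, -265.2, 250.8]
tcp_rot: [0.035, 0.999, 0.0, -0.0]
ft_force: [1.0, 0.1, 0.0]
finger_gap: 0.6
grasp_force: 0.0
[ 0.01  0.34  0.5   1.73 -0.18  1.12  2.06] [-49.5 -64.6  97.8]
```

Converted, 97.8 mm is 3.912, 75 mm is 3.

```bash
echo '[[-1, -1.28, 0.8, 0, 0, 0, 0.6], [-1.98, -2.584, 1.8, 0, 0, 0, 0.6], [-1.98, -2.584, 3, 0, 0, 0, 0.6], [-1.98, -2.584, 3.912, 0, 0, 0, 0.6], [-1.98, -2.584, 3.912, 0, 0, 0, 0.6]]' | python3 nudge.py|grep -E 'pos|ft'; echo '[[0, 0, 0, 0, 0, 0, 0.0], [0, 0, 0, 0, 0, 0, 0], [0, 0, 0, 0, 0, 0, 0], [0, 0, 0, 0, 0, 0, 0], [0, 0, 0, 0, 0, 0, 0]]' | python3 nudge.py 20
```

```text
eef_pos: [575.9, -329.9, 147.0]
ft_force: [-1.3, 1.8, 0.1]
clock: 3.07
eef_pos: [580.1, -332.0, 156.1]
tcp_rot: [0.035, 0.999, -0.001, 0.002]
ft_force: [-0.4, -0.9, 6.3]
finger_gap: 0.131
grasp_force: 25.6
```

```bash
echo '[[0, 0.6, -0.08, 0, 0, 0, 0], [0, 1.8, -0.08, 0, 0, 0, 0], [0, 3, -0.08, 0, 0, 0, 0], [0, 4, -0.08, 0, 0, 0, 0], [0, 4.8, -0.08, 0, 0, 0, 0]]' | python3 nudge.py|grep -E 'pos|ft|gap'; echo '[[0, 0.28, 0, 0, 0, 0, 0.0], [0, 0.4, 0, 0, 0, 0, 0], [0, 0.48, 0, 0, 0, 0, 0], [0, 0.48, 0, 0, 0, 0, 0]]' | python3 nudge.py
python3 - <<'E'
from station import ctrl, optics, ticket, probe_bus
from h import *
s=probe_bus.get_state();print(s['qpos'].round(2))
E
```

```text
eef_pos: [588.9, -209.3, 156.1]
ft_force: [3.0, -2.6, -3.7]
finger_gap: 0.132
clock: 3.82
eef_pos: [589.0, -207.5, 156.3]
tcp_rot: [0.037, 0.999, -0.006, 0.003]
ft_force: [4.7, -15.0, -8.9]
finger_gap: 0.133
grasp_force: 24.0
[-0.08  0.48  0.47  1.77 -0.25  0.94  1.99]
```

Converted, 20 mm is 0.8, -6 mm is -0.24.

```bash
echo '[[0, -0.24, 0, 0, 0, 0, 0.5], [0, -0.24, 0, 0, 0, 0, 0.5], [0, -0.24, -1.6, 0, 0, 0, 0.5], [0, -0.24, -3.2, 0, 0, 0, 0.5], [0.8, -0.24, -3.6, 0, 0, 0, 1]]' | python3 nudge.py|grep -E 'pos|gap'; echo '[[1.6, 0, 0, 0, 0, 0.12, 1], [3.2, 0, 0, 0, 0, 0.24, 1], [4.4, 0, 0, 0, 0, 0.36, 1], [5.6, 0, 0, 0, 0, 0.48, 1], [6.4, 0, 0, 0, 0, 0.6, 1]]' | python3 nudge.py|grep -E 'pos|gap';echo '[[0, 0, 0, 0, 0, 0.12, 1], [0, 0, 0, 0, 0, 0.24, 1], [0, 0, 0, 0, 0, 0.36, 1], [0, 0, 0, 0, 0, 0.48, 1], [0, 0, 0, 0, 0, 0.6, 1]]' | python3 nudge.py|grep -E 'pos|gap';echo '[[0, 0, 0, 0, 0, 0.12, 1], [0, 0, 0, 0, 0, 0.24, 1], [0, 0, 0, 0, 0, 0.36, 1], [0, 0, 0, 0, 0, 0.48, 1], [0, 0, 0, 0, 0, 0.56, 1]]' | python3 nudge.py
python3 - <<'E'
from station import ctrl, optics, ticket, probe_bus
from h import *
s=probe_bus.get_state();print(s['qpos'].round(2),R.from_quat(s['tcp_rot']).as_matrix().round(3),rel(s,(395.9,-243.1,150)))
E
```

```text
eef_pos: [573.4, -203.9, 251.7]
finger_gap: 0.623
eef_pos: [405.3, -192.0, 245.4]
finger_gap: 1.002
eef_pos: [408.2, -192.0, 245.8]
finger_gap: 0.997
clock: 5.48
eef_pos: [408.3, -192.1, 245.8]
tcp_rot: [0.794, 0.608, 0.001, -0.0]
ft_force: [-0.4, 0.2, -0.5]
finger_gap: 0.997
grasp_force: 0.0
[-0.32  0.08  0.72  2.05 -0.06  1.03  0.17] [[ 0.26   0.966  0.   ]
 [ 0.966 -0.26   0.001]
 [ 0.002  0.    -1.   ]] [-52.6   1.3  95.7]
```

Converted, -20 mm is -0.8, 20 mm is 0.8.

```bash
echo '[[-0.8, 0, 0.8, 0, 0.12, 0, 1], [-1.2, 0, 0.8, 0, 0.24, 0, 1], [-1.2, 0, 0.8, 0, 0.36, 0, 1], [-1.2, 0, 0.8, 0, 0.48, 0, 1], [-1.2, 0, 0.8, 0, 0.6, 0, 1]]' | python3 nudge.py|grep -E 'pos|rot'; echo '[[0, 0, 0, 0, 0.12, 0, 1], [0, 0, 0, 0, 0.24, 0, 1], [0, 0, 0, 0, 0.36, 0, 1], [0, 0, 0, 0, 0.36, 0, 1]]' | python3 nudge.py|grep -E 'pos|rot'
python3 - <<'E'
from station import ctrl, optics, ticket, probe_bus
from h import *
s=probe_bus.get_state();print(s['qpos'].round(2),R.from_quat(s['tcp_rot']).as_matrix().round(3))
E
for i in 1 2; do :; done
echo '[[0, 0, 0, 0, -0.12, 0, 1], [0, 0, 0, 0, -0.24, 0, 1], [0, 0, 0, 0, -0.36, 0, 1], [0, 0, 0, 0, -0.48, 0, 1], [0, 0, 0, 0, -0.6, 0, 1]]' | python3 nudge.py|grep -E 'pos|rot'; echo '[[0, 0, 0, 0, -0.12, 0, 1], [0, 0, 0, 0, -0.24, 0, 1], [0, 0, 0, 0, -0.36, 0, 1], [0, 0, 0, 0, -0.48, 0, 1], [0, 0, 0, 0, -0.6, 0, 1]]' | python3 nudge.py|grep -E 'pos|rot'; echo '[[0, 0, 0, 0, -0.12, 0, 1], [0, 0, 0, 0, -0.24, 0, 1], [0, 0, 0, 0, -0.36, 0, 1], [0, 0, 0, 0, -0.36, 0, 1]]' | python3 nudge.py|grep -E 'pos|rot'
python3 - <<'E'
from station import ctrl, optics, ticket, probe_bus
from h import *
s=probe_bus.get_state();print(s['qpos'].round(2),R.from_quat(s['tcp_rot']).as_matrix().round(3),rel(s,(395.9,-243.1,80)),rel(s,(395.9,-243.1,19)))
E
```

```text
eef_pos: [401.5, -221.9, 227.0]
tcp_rot: [0.76, 0.586, 0.225, -0.17]
eef_pos: [399.4, -223.6, 222.5]
tcp_rot: [0.711, 0.543, 0.354, -0.275]
[ 0.38  0.52  0.65  1.94 -0.87  1.66  1.16] [[ 0.161  0.965  0.205]
 [ 0.577 -0.26   0.774]
 [ 0.801 -0.007 -0.599]]
eef_pos: [401.6, -222.0, 227.1]
tcp_rot: [0.782, 0.603, 0.127, -0.095]
eef_pos: [402.3, -220.8, 227.3]
tcp_rot: [0.784, 0.605, -0.107, 0.087]
eef_pos: [402.9, -216.5, 224.1]
tcp_rot: [0.749, 0.584, -0.247, 0.192]
[-0.7   0.22  0.81  2.16  0.56  1.01 -0.49] [[ 0.195  0.97  -0.146]
 [ 0.78  -0.244 -0.576]
 [-0.595 -0.001 -0.804]] [ 6.360e+01 -1.000e-01  1.322e+02] [ 99.9  -0.  181.2]
```

Converted, 60 mm is 2.4, 40 mm is 1.6.

```bash
echo '[[0, 0, 1.6, 0, -0.12, 0, 1], [0, 0, 2.4, 0, -0.16, 0, 1], [0, 0, 2.4, 0, -0.16, 0, 1], [0, 0, 2.4, 0, -0.16, 0, 1]]' | python3 nudge.py|grep -E 'pos|rot'
python3 - <<'E'
from station import ctrl, optics, ticket, probe_bus
from h import *
s=probe_bus.get_state();M=R.from_quat(s['tcp_rot']).as_matrix();print(s['qpos'].round(2),M.round(3))
T=np.array([399.4,-230.1,32.5])+19*M[:,2];print(T,rel(s,T-70*M[:,2]),rel(s,T))
E
```

```text
eef_pos: [391.3, -256.4, 177.5]
tcp_rot: [0.731, 0.562, -0.307, 0.236]
[-0.66  0.41  0.83  2.23  0.67  0.86 -0.62] [[ 0.18   0.967 -0.183]
 [ 0.678 -0.257 -0.689]
 [-0.713 -0.001 -0.701]]
[ 395.91536653 -243.19552865   19.18217514] [122.7   1.2  31. ] [122.7   1.2 101. ]
```

```bash
echo '[[1.6, 0, 0.4, 0, 0, 0, 1], [3.2, 0.04, 0.8, 0, 0, 0, 1], [4.6, 0.048, 1.24, 0, 0, 0, 1], [4.908, 0.048, 1.24, 0, 0, 0, 1], [4.908, 0.048, 1.24, 0, 0, 0, 1]]' | python3 nudge.py|grep -E 'pos|ft'; echo '[[0, 0, 0.8, 0, 0, 0, 1], [0, 0, 1.8, 0, 0, 0, 1], [0, 0, 2.48, 0, 0, 0, 1], [0, 0, 2.8, 0, 0, 0, 1], [0, 0, 2.8, 0, 0, 0, 1]]' | python3 nudge.py
python3 - <<'E'
from station import ctrl, optics, ticket, probe_bus
from h import *
s=probe_bus.get_state();print(rel(s,(395.9,-243.2,19.2)))
c=optics.camera('top');f=c['frame'][:,:,::-1];g=optics.camera('scene')['frame'][:,:,::-1]
z=lambda a:cv2.resize(a,(400,400),interpolation=cv2.INTER_CUBIC)
cv2.imwrite('pics/grasp.png',np.hstack([z(f[210:310,300:400]),z(g[230:330,160:260])]))
E
```

```text
eef_pos: [410.6, -194.1, 68.2]
ft_force: [-0.4, 0.5, 0.1]
clock: 8.57
eef_pos: [395.8, -245.5, 20.6]
tcp_rot: [0.732, 0.56, -0.307, 0.237]
ft_force: [0.2, -0.1, 0.6]
finger_gap: 1.0
grasp_force: 0.0
[ 2.6 -0.5 -0.6]
```

View pics/grasp.png

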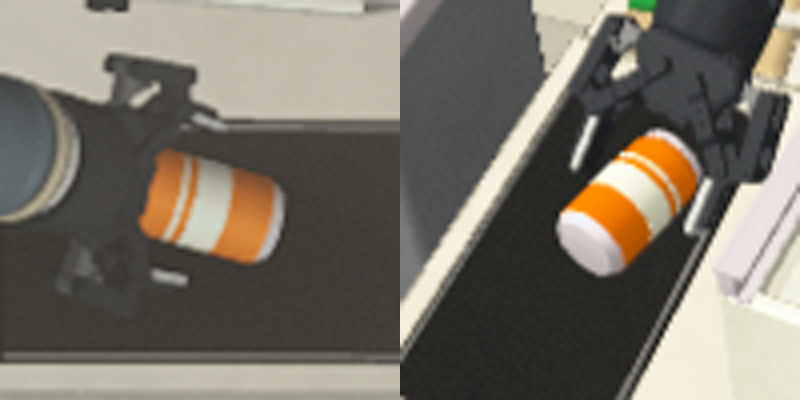

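The fingers straddle the can: in the left view the pads are at (210,120) and (170,278) with the can between them. Closing now.

```bash
echo '[[0, 0, 0, 0, 0, 0, 0], [0, 0, 0, 0, 0, 0, 0], [0, 0, 0, 0, 0, 0, 0], [0, 0, 0, 0, 0, 0, 0], [0, 0, 0, 0, 0, 0, 0]]' | python3 nudge.py 50|tail -3;  echo '[[0, 0, 0, 0, 0, 0, 0], [0, 0, 0, 0, 0, 0, 0], [0, 0, 0, 0, 0, 0, 0]]' | python3 nudge.py
python3 - <<'E'
from station import ctrl, optics, ticket, probe_bus
from h import *
s=probe_bus.get_state();print(rel(s,s['eef_pos']+[0,0,80]))
E
```

```text
ft_force: [0.3, 5.0, 6.9]
finger_gap: 0.606
grasp_force: 51.1
clock: 9.33
eef_pos: [396.8, -243.2, 19.4]
tcp_rot: [0.73, 0.563, -0.307, 0.237]
ft_force: [0.3, 4.7, 8.3]
finger_gap: 0.607
grasp_force: 51.1
[-57.2   0.  -56. ]
```

Converted, -60 mm is -2.4, -58 mm is -2.32.

```bash
echo '[[-1, 0, -1, 0, 0, 0, 0], [-2, 0, -2, 0, 0.1, 0, 0], [-2.4, 0, -2.32, 0, 0.22, 0, 0], [-2.4, 0, -2.32, 0, 0.34, 0, 0], [-2.4, 0, -2.32, 0, 0.46, 0, 0]]' | python3 nudge.py|grep -E 'pos|gap'; echo '[[0, 0, 0, 0, 0.12, 0, 0], [0, 0, 0, 0, 0.24, 0, 0], [0, 0, 0, 0, 0.36, 0, 0], [0, 0, 0, 0, 0.48, 0, 0], [0, 0, 0, 0, 0.6, 0, 0]]' | python3 nudge.py|grep -E 'pos|gap';echo '[[0, 0, 0, 0, 0.12, 0, 0], [0, 0, 0, 0, 0.24, 0, 0], [0, 0, 0, 0, 0.36, 0, 0], [0, 0, 0, 0, 0.48, 0, 0], [0, 0, 0, 0, 0.51, 0, 0]]' | python3 nudge.py |grep -E 'pos|gap';echo '[[0, 0, 0, 0, 0, 0, 0], [0, 0, 0, 0, 0, 0, 0]]' | python3 nudge.py
python3 - <<'E'
from station import ctrl, optics, ticket, probe_bus
from h import *
s=probe_bus.get_state();M=R.from_quat(s['tcp_rot']).as_matrix();print(s['qpos'].round(2),M.round(3),rel(s,s['eef_pos']-[0,0,10]))
c=optics.camera('top');f=c['frame'][:,:,::-1];g=optics.camera('scene')['frame'][:,:,::-1]
z=lambda a:cv2.resize(a,(400,400),interpolation=cv2.INTER_CUBIC)
cv2.imwrite('pics/up.png',np.hstack([z(f[200:310,290:400]),z(g[190:310,150:270])]))
E
```

```text
eef_pos: [397.3, -243.5, 104.3]
finger_gap: 0.605
eef_pos: [396.6, -244.1, 103.6]
finger_gap: 0.605
eef_pos: [394.1, -247.2, 100.0]
finger_gap: 0.61
clock: 10.75
eef_pos: [395.9, -243.4, 102.0]
tcp_rot: [0.735, 0.566, 0.295, -0.228]
ft_force: [-0.3, 0.7, -0.6]
finger_gap: 0.606
grasp_force: 52.9
[ 0.76  0.56  0.11  1.98 -0.71  1.22  1.08] [[ 0.185  0.967  0.176]
 [ 0.698 -0.255  0.669]
 [ 0.691 -0.001 -0.722]] [-6.9  0.   7.2]
```

View pics/up.png

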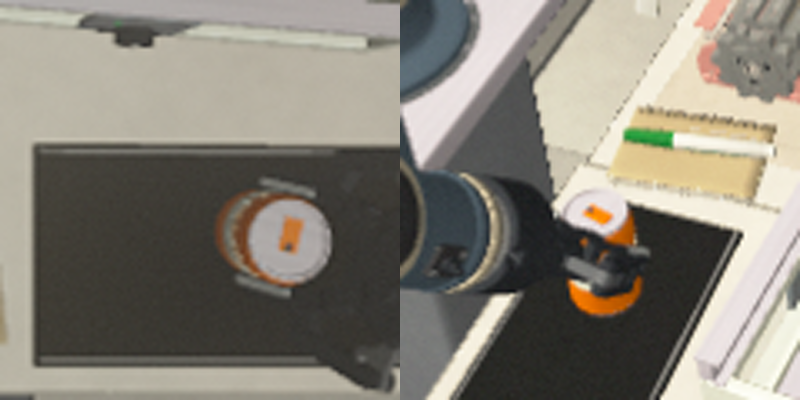

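Both views show the can vertical, ring-pull up: lid at (290,235) on the left and (597,212) on the right. I'll lower it onto the mat.

Converted, 34.7 mm is 1.388, -33.2 mm is -1.328.

```bash
echo '[[-0.48, 0, 0.48, 0, 0, 0, 0], [-0.96, 0, 1, 0, 0, 0, 0], [-1.28, 0, 1.32, 0, 0, 0, 0], [-1.328, 0, 1.388, 0, 0.01, 0, 0], [-1.328, 0, 1.388, 0, 0.014, 0, 0]]' | python3 nudge.py|grep -E 'pos|ft'; echo '[[0, 0, 0, 0, 0, 0, 0], [-0.056, 0, 0.056, 0, 0, 0, 0], [-0.056, 0, 0.056, 0, 0, 0, 0], [-0.112, 0, 0.112, 0, 0, 0, 0], [-0.112, 0, 0.112, 0, 0, 0, 0]]' | python3 nudge.py|grep -E 'pos|ft'; echo '[[-0.056, 0, 0.056, 0, 0, 0, 0], [-0.056, 0, 0.056, 0, 0, 0, 0]]' | python3 nudge.py|grep -E 'pos|ft'
```

```text
eef_pos: [396.2, -243.0, 54.4]
ft_force: [0.2, 0.0, -0.9]
eef_pos: [396.0, -244.1, 50.3]
ft_force: [-0.5, -0.3, -1.3]
eef_pos: [396.2, -244.1, 48.5]
ft_force: [-0.3, -0.6, 0.1]
```

Converted, -1.4 mm is -0.056, 1.4 mm is 0.056.

```bash
echo '[[-0.056, 0, 0.056, 0, 0, 0, 0], [-0.056, 0, 0.056, 0, 0, 0, 0]]' | python3 nudge.py|grep -E 'pos|ft';echo '[[-0.028, 0, 0.028, 0, 0, 0, 0], [-0.028, 0, 0.028, 0, 0, 0, 0]]' | python3 nudge.py|grep -E 'pos|ft';echo '[[-0.028, 0, 0.028, 0, 0, 0, 0], [-0.028, 0, 0.028, 0, 0, 0, 0]]' | python3 nudge.py|grep -E 'pos|ft'
```

```text
eef_pos: [396.2, -244.0, 48.4]
ft_force: [-3.3, -1.7, 12.2]
eef_pos: [396.2, -243.9, 48.4]
ft_force: [-3.8, -1.7, 17.6]
eef_pos: [396.2, -243.9, 48.4]
ft_force: [-6.7, -2.6, 23.5]
```

```bash
echo '[[0.064, 0, -0.064, 0, 0, 0, 0], [0.064, 0, -0.064, 0, 0, 0, 0], [0.064, 0, -0.064, 0, 0, 0, 0.7], [0.064, 0, -0.064, 0, 0, 0, 0.85], [0.064, 0, -0.064, 0, 0, 0, 1]]' | python3 nudge.py; echo '[[0, 0, 0, 0, 0, 0, 1], [0, 0, 0, 0, 0, 0, 1], [0, 0, -0.6, 0, 0, 0, 1], [0, 0, -1.8, 0, 0, 0, 1], [0, 0, -3.2, 0, 0, 0, 1]]' | python3 nudge.py; echo '[[0, 0, -1.2, 0, 0, 0, 1], [0, 0, -1.6, 0, 0, 0, 1], [0, 0, -1.6, 0, 0, 0, 1]]' | python3 nudge.py|grep pos
python3 - <<'E'
from station import ctrl, optics, ticket, probe_bus
from h import *
import pickle
s=probe_bus.get_state();M=R.from_quat(s['tcp_rot']).as_matrix();print(s['qpos'].round(2),M.round(3))
c=optics.camera('top');pickle.dump(c,open('top2.pkl','wb'));f=c['frame'][:,:,::-1];g=optics.camera('scene')['frame'][:,:,::-1]
cv2.imwrite('pics/stood.png',np.hstack([cv2.resize(f[220:290,300:370],(420,420),interpolation=cv2.INTER_CUBIC),cv2.resize(g[190:310,150:240],(300,400),interpolation=cv2.INTER_CUBIC) if 0 else cv2.resize(g[200:300,160:260],(380,420))]))
E
```

```text
clock: 12.77
eef_pos: [396.0, -244.0, 46.4]
tcp_rot: [0.733, 0.564, 0.301, -0.232]
ft_force: [-0.3, -0.4, -0.3]
finger_gap: 0.955
grasp_force: 0.0
clock: 13.18
eef_pos: [381.1, -296.7, 103.4]
tcp_rot: [0.732, 0.564, 0.301, -0.234]
ft_force: [0.4, -1.3, -0.7]
finger_gap: 0.993
grasp_force: 0.0
eef_pos: [374.4, -328.2, 133.0]
[ 0.85  0.59  0.16  1.82 -0.64  1.38  1.09] [[ 0.183  0.966  0.183]
 [ 0.691 -0.259  0.675]
 [ 0.7    0.003 -0.714]]
```

View pics/stood.png

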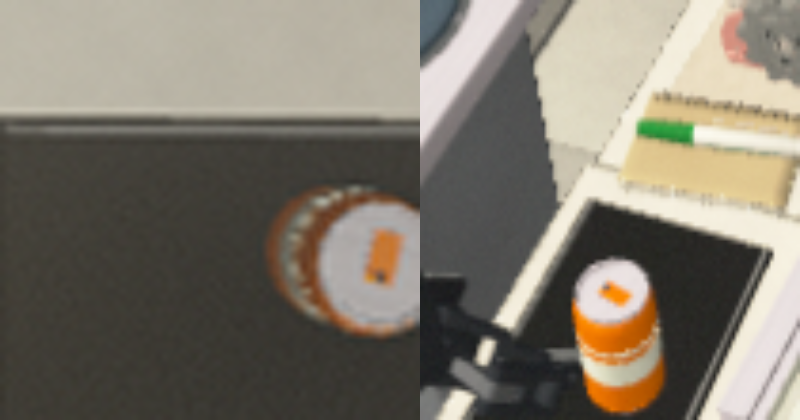

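The can stands alone and upright on the mat, ring-pull up, lid at (383,260) in the left crop. Next I'll bring the tool vertical and align it with the cooler.

Converted, -70 mm is -2.8, 70 mm is 2.8.

```bash
echo '[[0.8, 0, -0.8, 0, -0.12, 0, 1], [1.8, 0, -1.8, 0, -0.24, 0, 1], [2.8, 0, -2.8, 0, -0.36, 0, 1], [2.8, 0, -2.8, 0, -0.48, 0, 1], [2.8, 0, -2.8, 0, -0.6, 0, 1]]' | python3 nudge.py|grep -E 'pos'; echo '[[0, 0, 0, 0, -0.12, 0, 1], [0, 0, 0, 0, -0.175, 0, 1], [0, 0, 0, 0, -0.175, 0, 1]]' | python3 nudge.py|grep -E 'pos|rot'; echo '[[0, 0, 0, 0, 0, 0.12, 1], [0, 0, 0, 0, 0, 0.24, 1], [0, 0, 0, 0, 0, 0.36, 1], [0, 0, 0, 0, 0, 0.48, 1], [0, 0, 0, 0, 0, 0.6, 1]]' | python3 nudge.py|grep -E 'pos';echo '[[0, 0, 0, 0, 0, 0.12, 1], [0, 0, 0, 0, 0, 0.24, 1], [0, 0, 0, 0, 0, 0.36, 1], [0, 0, 0, 0, 0, 0.48, 1], [0, 0, 0, 0, 0, 0.6, 1]]' | python3 nudge.py|grep -E 'pos';echo '[[0, 0, 0, 0, 0, 0.12, 1], [0, 0, 0, 0, 0, 0.18, 1], [0, 0, 0, 0, 0, 0.18, 1], [0, 0, 0, 0, 0, 0.18, 1]]' | python3 nudge.py|grep -E 'clock|pos|rot'
python3 - <<'E'
from station import ctrl, optics, ticket, probe_bus
from h import *
import pickle
c=pickle.load(open('top2.pkl','rb'))
print('lid',atz(c,(363.4,262.9),96))
s=probe_bus.get_state();M=R.from_quat(s['tcp_rot']).as_matrix();print(s['qpos'].round(2),M.round(3))
# circle fit of lid: light-grey pixels
f=c['frame'][250:280,350:380].astype(int);m=((f.min(2)>120)&(f.max(2)-f.min(2)<40)).astype(np.uint8)
k,l,st,ce=cv2.connectedComponentsWithStats(m);i=1+st[1:,4].argmax();p=np.argwhere(l==i)[:,::-1].astype(np.float32)
o,r=cv2.minEnclosingCircle(cv2.convexHull(p));print(st[i],o,r,atz(c,(o[0]+350,o[1]+250),96))
E
```

```text
eef_pos: [375.8, -324.1, 232.1]
eef_pos: [375.9, -319.2, 229.6]
tcp_rot: [0.789, 0.614, 0.001, -0.003]
eef_pos: [373.8, -324.1, 229.3]
eef_pos: [373.8, -324.2, 229.3]
clock: 15.37
eef_pos: [374.1, -324.4, 229.8]
tcp_rot: [0.999, -0.033, -0.001, -0.003]
lid [ 396.2 -256.    96. ]
[ 0.28  0.18  0.41  1.97 -0.09  1.01 -0.91] [[ 0.998 -0.066 -0.001]
 [-0.066 -0.998  0.006]
 [-0.002 -0.006 -1.   ]]
[  3   4  21  20 289] (13.309859275817871, 13.901408195495605) 10.521377563476562 [ 394.  -255.8   96. ]
```

Run:
```python
from station import ctrl, optics, ticket, probe_bus
from h import *
s=probe_bus.get_state();print(rel(s,(393.7,-256.5,130)),rel(s,(393.7,-256.5,60)))
```

```text
[ 15.2 -68.5 100.1] [ 15.4 -68.1 170.1]
```

Converted, 100 mm is 4, 70 mm is 2.8.

```bash
echo '[[0.28, -1.2, 0.6, 0.003, 0, 0, 1], [0.608, -2.64, 1.4, 0.006, 0, 0, 1], [0.608, -2.74, 2.8, 0.006, 0, 0, 1], [0.608, -2.74, 4, 0.006, 0, 0, 1], [0.608, -2.74, 4, 0.006, 0, 0, 1]]' | python3 nudge.py|grep -E 'pos|rot'; echo '[[0, 0, 0, 0, 0, 0, 1], [0, 0, 1, 0, 0, 0, 1], [0, 0, 2, 0, 0, 0, 1], [0, 0, 2.72, 0, 0, 0, 1], [0, 0, 2.76, 0, 0, 0, 1]]' | python3 nudge.py|grep -E 'pos|ft';echo '[[0, 0, 0, 0, 0, 0, 1], [0, 0, 0, 0, 0, 0, 0.4], [0, 0, 0, 0, 0, 0, 0.2], [0, 0, 0, 0, 0, 0, 0], [0, 0, 0, 0, 0, 0, 0]]' | python3 nudge.py 40|grep -E 'pos|ft|gap'; echo '[[0, 0, 0, 0, 0, 0, 0], [0, 0, 0, 0, 0, 0, 0], [0, 0, 0, 0, 0, 0, 0], [0, 0, 0, 0, 0, 0, 0]]' | python3 nudge.py
```

```text
eef_pos: [390.9, -254.2, 126.3]
tcp_rot: [0.999, -0.033, -0.005, -0.007]
eef_pos: [394.0, -256.8, 61.5]
ft_force: [-0.8, -0.1, 0.5]
eef_pos: [395.8, -257.3, 64.1]
ft_force: [-1.0, 1.4, 7.1]
finger_gap: 0.603
clock: 16.95
eef_pos: [395.8, -257.3, 64.1]
tcp_rot: [0.999, -0.034, 0.002, -0.004]
ft_force: [-0.8, 0.6, 7.4]
finger_gap: 0.604
grasp_force: 40.6
```

Units first: shifts go in units of 25 mm. So -145 mm is -5.8, -130 mm is -5.2.

```bash
echo '[[0, 0, -0.6, 0, 0, 0, 0], [0, 0, -2, 0, 0, 0, 0], [0, 0, -3.6, 0, 0, 0, 0], [0, 0, -5.2, 0, 0, 0, 0], [0, 0, -5.8, 0, 0, 0, 0]]' | python3 nudge.py|grep -E 'pos|ft'; echo '[[0, 0, 0, 0, 0, 0, 0], [0, 0, 0, 0, 0, 0, 0]]' | python3 nudge.py
python3 - <<'E'
from station import ctrl, optics, ticket, probe_bus
from h import *
c=optics.camera('top');f=c['frame']
for n,(u,v) in dict(g1=(290,149),g2=(292,125),o1=(374,159),o2=(380,133)).items():
    a=f[v-13:v+14,u-13:u+14].astype(int)
    print(n,f[v-3,u-6])
z=lambda a:cv2.resize(a,None,fx=6,fy=6,interpolation=cv2.INTER_CUBIC)
cv2.imwrite('pics/bay.png',z(f[105:205,325:425,::-1]))
E
```

```text
eef_pos: [396.6, -259.7, 213.2]
ft_force: [0.9, -0.6, -1.9]
clock: 17.53
eef_pos: [394.6, -257.9, 208.3]
tcp_rot: [0.999, -0.034, 0.002, -0.005]
ft_force: [-0.8, -0.3, -2.6]
finger_gap: 0.606
grasp_force: 42.7
g1 [185 185 182]
g2 [181 180 177]
o1 [182 175 174]
o2 [178 171 169]
```

View pics/bay.png

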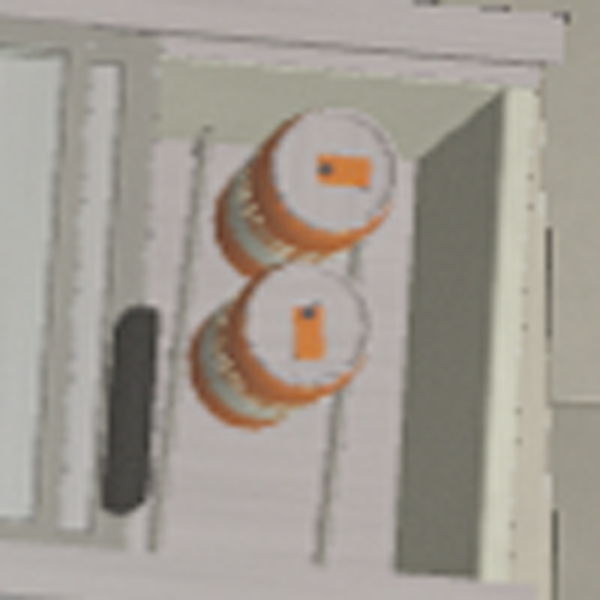

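Run:
```python
from h import *
import pickle
from station import ctrl, optics, ticket, probe_bus
c=pickle.load(open('top.pkl','rb'))
C=lambda a,b:(325+a/6-.42,105+b/6-.42)
o2=atz(c,C(333,171.5),120);o1=atz(c,C(306,325),120)
wl=atz(c,C(157,500),48.5);wl2=atz(c,C(205,140),48.5);wr=atz(c,C(326,500),48.5);wr2=atz(c,C(354,260),48.5)
print(o1,o2,wl,wl2,wr,wr2)
u=o2-o1;print(np.linalg.norm(u),np.arctan2(u[1],u[0]),np.arctan2(*(wl2-wl)[[1,0]]),np.arctan2(*(wr2-wr)[[1,0]]))
x=np.array([.9976,-.07,0]);y=np.array([.07,.9976,0])
for p in(o1,o2,wl,wl2,wr,wr2):print(p@x,p@y)
s=probe_bus.get_state();print(s['qpos'].round(2),R.from_quat(s['tcp_rot']).as_matrix().round(3))
```

```text
[ 627.3 -279.5  120. ] [ 685.2 -290.3  120. ] [ 570.9 -239.8   48.5] [ 717.5 -260.3   48.5] [ 571.7 -307.6   48.5] [ 669.1 -320.2   48.5]
58.89864175004387 -0.18440927692970818 -0.13893537414552387 -0.12864898179506157
645.3594800000001 -234.9182
703.8765200000001 -241.63928
586.3158400000001 -199.26148000000003
733.999 -209.45028000000002
591.8599200000001 -266.84276000000006
689.9081600000001 -272.59452
[ 0.17  0.16  0.37  2.04 -0.08  0.95 -1.06] [[ 0.998 -0.068  0.001]
 [-0.068 -0.998  0.01 ]
 [-0.    -0.01  -1.   ]]
```

Run:
```python
from h import *
import pickle
c=pickle.load(open('top.pkl','rb'))
C=lambda a,b:(325+a/6-.42,105+b/6-.42)
x=np.array([.9976,-.07,0]);y=np.array([.07,.9976,0])
for n,a,b,z in(('wallbot',(418,160),(397,572),30),('walltop',(505,95),(480,578),128),('handleR',(157,320),(147,500),170),('doorL',(64,60),(32,510),146),('rail',(0,545),(400,575),152),('railB',(0,12),(560,60),152)):
    p,q=atz(c,C(*a),z),atz(c,C(*b),z);u=p-q;print(n,p@x,p@y,q@x,q@y,'yaw',np.arctan2(u[1],u[0]))
```

```text
wallbot 738.8060800000001 -302.24632 567.5252399999999 -302.93644 yaw -0.06602443227744233
walltop 735.54376 -301.47272 555.59956 -301.56772 yaw -0.06952564128988088
handleR 631.2132799999999 -169.04328 568.08448 -169.46288 yaw -0.06340695196683198
doorL 728.64224 -134.53752 564.7873999999999 -133.90456 yaw -0.07391649482656451
rail 550.65132 -122.46531999999999 551.3924000000001 -264.46923999999996 yaw 1.505961425910729
railB 742.1187600000001 -109.43136 741.7935600000001 -311.96156 yaw 1.4991370590337945
```

Run:
```python
from h import *
from station import ctrl, optics, ticket, probe_bus
F=[optics.camera('top') for _ in range(4)];c=F[0];g=np.mean([q['frame'].mean(2) for q in F],0)
x=np.array([.9976,-.07,0]);y=np.array([.07,.9976,0])
def sub(r,lo,hi):
    a=g[r,lo:hi];k=a[1:-1].argmin()+1;d=a[k-1]-2*a[k]+a[k+1]
    return lo+k+(0.5*(a[k-1]-a[k+1])/d if d>0 else 0),a.max()-a[k]
for n,f in(('L',lambda v:351-(v-183)*.13),('R',lambda v:379.5-(v-188)*.11)):
    o=[]
    for r in range(150 if n=='L' else 172,196,2):
        m=f(r);u,dp=sub(r,int(m-3),int(m+5));p=atz(c,(u,r),48.5);o.append((p@x,p@y));print(n,r,round(u,2),round(dp),np.round(o[-1],1))
    print(np.polyfit(*np.array(o).T,1))
```

```text
L 150 355.37 32 [ 679.1 -204.7]
L 152 355.11 36 [ 674.2 -204.3]
L 154 354.98 40 [ 669.3 -204.3]
L 156 354.93 44 [ 664.5 -204.5]
L 158 354.39 38 [ 659.5 -203.5]
L 160 311.1 50 [646.  -99.6]
L 162 353.95 45 [ 649.6 -203. ]
L 164 362.62 53 [ 646.5 -224.2]
L 166 356 37 [ 640.3 -208.6]
L 168 349.43 94 [ 634.2 -193.1]
L 170 348.76 83 [ 629.2 -191.7]
L 172 340.06 62 [ 622.6 -171.1]
L 174 350 59 [ 619.7 -195.3]
L 176 348.6 109 [ 614.7 -192.3]
L 178 348.56 109 [ 609.8 -192.5]
L 180 348.44 99 [ 605.  -192.5]
L 182 348.31 98 [ 600.1 -192.5]
L 184 347.66 103 [ 595.2 -191.2]
L 186 347.61 103 [ 590.4 -191.5]
L 188 347.56 111 [ 585.6 -191.6]
L 190 350.39 32 [ 581.3 -198.7]
L 192 350.1 40 [ 576.4 -198.3]
L 194 349.97 42 [ 571.6 -198.3]
[-4.78402016e-02 -1.63482681e+02]
R 172 380.73 43 [ 630.7 -269. ]
R 174 380.2 43 [ 625.7 -268.1]
R 176 380.07 50 [ 620.8 -268. ]
R 178 380.0 53 [ 616.  -268.2]
R 180 379.69 41 [ 611.1 -267.6]
R 182 379.57 33 [ 606.3 -267.6]
R 184 379.05 52 [ 601.3 -266.7]
R 186 379.0 43 [ 596.5 -266.8]
R 188 378.95 42 [ 591.7 -267. ]
R 190 378.46 33 [ 586.7 -266.1]
R 192 378.03 51 [ 581.8 -265.3]
R 194 378.02 47 [ 577.  -265.6]
[-6.11763333e-02 -2.30228466e+02]
```

Run:
```python
from station import ctrl, optics, ticket, probe_bus
from h import *
s=probe_bus.get_state();print(s['eef_pos'],rel(s,(568.3,-273.4,235)))
```

```text
[ 393.54497532 -257.45034862  205.79510004] [175.4   3.7 -29.7]
```

```bash
echo '[[0.2, 0, -1.16, -0.01, 0, 0, 0], [1.6, 0.04, -1.188, -0.01, 0, 0, 0], [3.2, 0.08, -1.188, -0.01, 0, 0, 0], [4.8, 0.12, -1.188, -0.01, 0, 0, 0], [6.2, 0.148, -1.188, -0.01, 0, 0, 0]]' | python3 nudge.py|grep -E 'pos|rot'; echo '[[0.48, 0, 0, 0, 0, 0, 0], [0.8, 0, 0, 0, 0, 0, 0], [0.8, 0, 0, 0, 0, 0, 0], [0.8, 0, 0, 0, 0, 0, 0], [0.8, 0, 0, 0, 0, 0, 0]]' | python3 nudge.py
python3 - <<'E'
from station import ctrl, optics, ticket, probe_bus
from h import *
s=probe_bus.get_state();print(R.from_quat(s['tcp_rot']).as_matrix().round(3),rel(s,(568.3,-273.4,88)),s['qpos'].round(2))
c=optics.camera('top');f=c['frame'][:,:,::-1];g=optics.camera('scene')['frame'][:,:,::-1]
cv2.imwrite('pics/over.png',np.hstack([cv2.resize(f[105:215,325:425],(400,440),interpolation=cv2.INTER_CUBIC),cv2.resize(g[220:330,240:340],(400,440),interpolation=cv2.INTER_CUBIC)]))
E
```

```text
eef_pos: [550.9, -272.1, 235.8]
tcp_rot: [0.999, -0.034, -0.0, -0.0]
clock: 18.62
eef_pos: [567.0, -274.4, 236.7]
tcp_rot: [0.999, -0.035, -0.001, 0.0]
ft_force: [-0.3, 0.3, -1.0]
finger_gap: 0.603
grasp_force: 42.8
[[ 0.998 -0.07  -0.001]
 [-0.07  -0.998 -0.   ]
 [-0.001  0.    -1.   ]] [  1.4  -1.1 148.7] [ 0.13  0.4   0.34  1.66 -0.15  1.11 -1.13]
```

View pics/over.png

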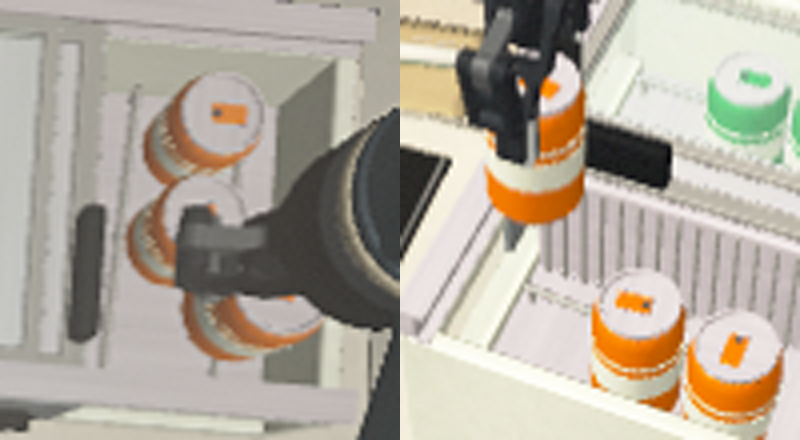

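The can hangs upright over the free front place (255,320 left; 535,150 right), clear of the handle. Descending.

Converted, -1 mm is -0.04, 110 mm is 4.4.

```bash
echo '[[0.048, -0.04, 1, 0, 0, 0, 0], [0.048, -0.04, 2.2, 0, 0, 0, 0], [0.048, -0.04, 3.2, 0, 0, 0, 0], [0.048, -0.04, 3.92, 0, 0, 0, 0], [0.048, -0.04, 4.4, 0, 0, 0, 0]]' | python3 nudge.py|grep -E 'pos|ft'; echo '[[0, 0, 0.24, 0, 0, 0, 0], [0, 0, 0.48, 0, 0, 0, 0], [0, 0, 0.72, 0, 0, 0, 0], [0, 0, 0.96, 0, 0, 0, 0], [0, 0, 1.12, 0, 0, 0, 0]]' | python3 nudge.py|grep -E 'pos|ft'; echo '[[0, 0, 0.08, 0, 0, 0, 0], [0, 0, 0.16, 0, 0, 0, 0], [0, 0, 0.2, 0, 0, 0, 0], [0, 0, 0.2, 0, 0, 0, 0]]' | python3 nudge.py|grep -E 'pos|ft|gap'
```

```text
eef_pos: [568.3, -272.6, 125.3]
ft_force: [-0.5, -0.7, -1.8]
eef_pos: [570.5, -274.1, 99.5]
ft_force: [-1.1, -3.1, 0.7]
eef_pos: [570.3, -275.0, 94.6]
ft_force: [-0.2, -5.2, -0.8]
finger_gap: 0.602
```

Converted, 2 mm is 0.08, -1 mm is -0.04.

```bash
echo '[[-0.04, 0.08, 0, 0, 0, 0, 0], [-0.04, 0.08, 0, 0, 0, 0, 0]]' | python3 nudge.py|grep -E 'pos|ft|gap';echo '[[0, 0, 0.08, 0, 0, 0, 0], [0, 0, 0.12, 0, 0, 0, 0], [0, 0, 0.16, 0, 0, 0, 0], [0, 0, 0.16, 0, 0, 0, 0]]' | python3 nudge.py|grep -E 'pos|ft|gap'
```

```text
eef_pos: [568.9, -274.9, 94.1]
ft_force: [-0.5, -3.3, 0.6]
finger_gap: 0.605
eef_pos: [569.0, -275.7, 90.0]
ft_force: [0.9, -5.3, -1.0]
finger_gap: 0.6
```

Converted, 3 mm is 0.12.

```bash
echo '[[0, 0.12, 0, 0, 0, 0, 0], [0, 0.12, 0, 0, 0, 0, 0]]' | python3 nudge.py|grep -E 'pos|ft';echo '[[0, 0, 0.04, 0, 0, 0, 0], [0, 0, 0.08, 0, 0, 0, 0], [0, 0, 0.08, 0, 0, 0, 0]]' | python3 nudge.py|grep -E 'pos|ft';echo '[[0, 0, 0.04, 0, 0, 0, 0], [0, 0, 0.04, 0, 0, 0, 0]]' | python3 nudge.py|grep -E 'pos|ft|rot'
```

```text
eef_pos: [568.4, -276.9, 89.5]
ft_force: [0.4, 0.6, -1.4]
eef_pos: [568.8, -276.7, 88.2]
ft_force: [-1.5, 1.0, 2.0]
eef_pos: [569.0, -276.8, 88.2]
tcp_rot: [0.999, -0.034, 0.0, -0.001]
ft_force: [-3.0, 2.8, 8.7]
```

Converted, -1 mm is -0.04.

```bash
echo '[[0, 0, -0.04, 0, 0, 0, 0], [0, 0, -0.04, 0, 0, 0, 0.7], [0, 0, -0.04, 0, 0, 0, 0.85], [0, 0, -0.04, 0, 0, 0, 0.85], [0, 0, -0.04, 0, 0, 0, 0.85]]' | python3 nudge.py|grep -E 'pos|ft|gap|grasp'; echo '[[0, 0, -0.2, 0, 0, 0, 0.85], [0, 0, -1, 0, 0, 0, 0.85], [0, 0, -2.2, 0, 0, 0, 0.85], [0, 0, -3.6, 0, 0, 0, 0.85], [0, 0, -5, 0, 0, 0, 0.5]]' | python3 nudge.py
python3 - <<'E'
from station import ctrl, optics, ticket, probe_bus
from h import *
s=probe_bus.get_state();print(rel(s,(589,-206,156)),rel(s,(579.3,-346,156)))
c=optics.camera('top');f=c['frame'][:,:,::-1];g=optics.camera('scene')['frame'][:,:,::-1]
cv2.imwrite('pics/placed.png',np.hstack([cv2.resize(f[105:215,325:425],(400,440),interpolation=cv2.INTER_CUBIC),cv2.resize(g[250:340,250:340],(400,440),interpolation=cv2.INTER_CUBIC)]))
E
```

```text
eef_pos: [568.3, -281.3, 88.1]
ft_force: [-0.7, -5.5, -0.2]
finger_gap: 0.848
grasp_force: 0.0
clock: 21.8
eef_pos: [568.2, -277.7, 213.6]
tcp_rot: [0.999, -0.034, -0.001, 0.0]
ft_force: [0.6, -0.5, 0.1]
finger_gap: 0.726
grasp_force: 0.0
[ 15.9 -73.   57.6] [15.8 67.3 57.6]
```

View pics/placed.png

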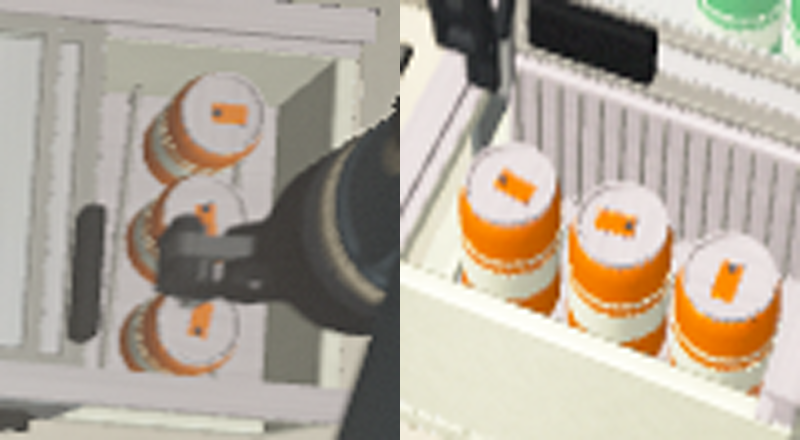

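All three orange cans stand in a row, the new one in front (195,325 left; 510,185 right), ring-pull up. Now I'll shut the door.

```bash
echo '[[0.32, -1.4, 0, 0, 0, 0, 0.6], [0.632, -2.8, 0, 0, 0, 0, 0.6], [0.632, -2.92, 0.6, 0, 0, 0, 0.6], [0.632, -2.92, 1.4, 0, 0, 0, 0.6], [0.632, -2.92, 2, 0, 0, 0, 0.6]]' | python3 nudge.py|grep -E 'pos|ft'; echo '[[0, 0, 0.12, 0, 0, 0, 0.6], [0, 0, 0.2, 0, 0, 0, 0.6], [0, 0, 0.2, 0, 0, 0, 0.3], [0, 0, 0.2, 0, 0, 0, 0], [0, 0, 0.2, 0, 0, 0, 0]]' | python3 nudge.py 25|grep -E 'pos|ft|gap';echo '[[0, 0, 0, 0, 0, 0, 0], [0, 0, 0, 0, 0, 0, 0], [0, 0, 0, 0, 0, 0, 0], [0, 0, 0, 0, 0, 0, 0]]' | python3 nudge.py
```

```text
eef_pos: [589.3, -204.5, 161.2]
ft_force: [-0.9, -0.6, -0.2]
eef_pos: [590.0, -206.6, 159.0]
ft_force: [0.2, -0.7, -0.3]
finger_gap: 0.181
clock: 23.07
eef_pos: [590.0, -207.7, 159.1]
tcp_rot: [0.999, -0.035, 0.001, 0.001]
ft_force: [-0.6, -3.7, 4.1]
finger_gap: 0.13
grasp_force: 30.4
```

Handle gripped. It needs to travel about 140 mm along tool +y, to the shut stop.

```bash
echo '[[0, 0.6, 0, 0, 0, 0, 0], [0, 1.8, 0, 0, 0, 0, 0], [0, 3, 0, 0, 0, 0, 0], [0, 4.2, 0, 0, 0, 0, 0], [0, 5.12, 0, 0, 0, 0, 0]]' | python3 nudge.py|grep -E 'pos|ft|gap'; echo '[[0, 0.2, 0, 0, 0, 0, 0], [0, 0.36, 0, 0, 0, 0, 0], [0, 0.52, 0, 0, 0, 0, 0], [0, 0.6, 0, 0, 0, 0, 0], [0, 0.6, 0, 0, 0, 0, 0]]' | python3 nudge.py|grep -E 'pos|ft|gap'
```

```text
eef_pos: [580.8, -334.5, 159.2]
ft_force: [-1.4, 1.6, 7.1]
finger_gap: 0.132
eef_pos: [579.9, -347.3, 159.2]
ft_force: [-3.1, 0.4, 8.3]
finger_gap: 0.131
```

Converted, 4 mm is 0.16, 5 mm is 0.2.

```bash
echo '[[0, 0.08, 0, 0, 0, 0, 0], [0, 0.16, 0, 0, 0, 0, 0], [0, 0.2, 0, 0, 0, 0, 0], [0, 0.2, 0, 0, 0, 0, 0]]' | python3 nudge.py|grep -E 'pos|ft|gap'
```

```text
eef_pos: [579.9, -347.5, 159.1]
ft_force: [-4.3, 9.1, 12.2]
finger_gap: 0.13
```

```bash
echo '[[0, -0.16, 0, 0, 0, 0, 0], [0, -0.16, 0, 0, 0, 0, 0.5], [0, -0.16, 0, 0, 0, 0, 0.6], [0, -0.16, -0.4, 0, 0, 0, 0.6], [0, -0.16, -2, 0, 0, 0, 0.6]]' | python3 nudge.py|grep -E 'pos|ft|gap'; echo '[[0, -1.6, -0.4, 0, 0, 0, 0.6], [0, -3.2, -0.4, 0, 0, 0, 0.6], [0, -4.8, -0.4, 0, 0, 0, 0.6], [0, -6.4, -0.4, 0, 0, 0, 0.6], [0, -8, -0.4, 0, 0, 0, 0.6]]' | python3 nudge.py|grep -E 'pos|ft|gap'
python3 - <<'E'
from station import ctrl, optics, ticket, probe_bus
from h import *
s=probe_bus.get_state();print(rel(s,(600,-21,157)),s['qpos'].round(2))
c=optics.camera('top');f=c['frame'][:,:,::-1]
cv2.imwrite('pics/shut.png',cv2.resize(f[90:215,240:430],(760,500),interpolation=cv2.INTER_CUBIC))
E
```

```text
eef_pos: [576.3, -346.6, 201.7]
ft_force: [0.1, 1.0, -0.6]
finger_gap: 0.599
eef_pos: [593.1, -148.2, 218.5]
ft_force: [0.7, 0.2, 0.7]
finger_gap: 0.598
[  -1.9 -127.4   61.5] [-0.05  0.38  0.3   1.72 -0.13  1.06 -1.35]
```

View pics/shut.png

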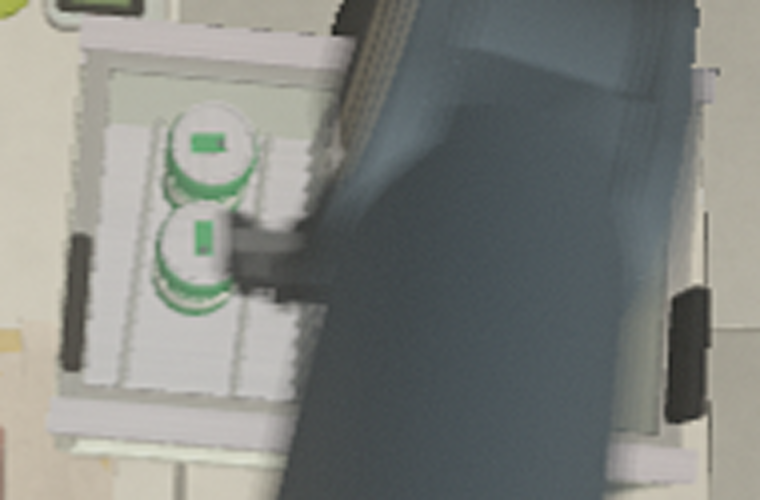

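The right handle is at its outer end (688,355), so that door is shut. The left handle is at (77,302), close to shut; I'll pull it left against its stop to be sure.

Converted, -1 mm is -0.04, -127.4 mm is -5.096.

```bash
echo '[[-0.04, -1.6, 0, 0, 0, 0, 0.6], [-0.076, -3.2, 0, 0, 0, 0, 0.6], [-0.076, -4.8, 0, 0, 0, 0, 0.6], [-0.076, -5.096, 0.8, 0, 0, 0, 0.6], [-0.076, -5.096, 1.8, 0, 0, 0, 0.6]]' | python3 nudge.py|grep -E 'pos|ft'; echo '[[0, 0, 0.4, 0, 0, 0, 0.6], [0, 0, 0.6, 0, 0, 0, 0.6], [0, 0, 0.6, 0, 0, 0, 0.3], [0, 0, 0.6, 0, 0, 0, 0], [0, 0, 0.6, 0, 0, 0, 0]]' | python3 nudge.py 25|grep -E 'pos|ft|gap';echo '[[0, 0, 0, 0, 0, 0, 0], [0, 0, 0, 0, 0, 0, 0], [0, 0, 0, 0, 0, 0, 0], [0, 0, 0, 0, 0, 0, 0]]' | python3 nudge.py; echo '[[0, -0.08, 0, 0, 0, 0, 0], [0, -0.16, 0, 0, 0, 0, 0], [0, -0.2, 0, 0, 0, 0, 0], [0, -0.2, 0, 0, 0, 0, 0]]' | python3 nudge.py
```

```text
eef_pos: [602.2, -17.4, 174.7]
ft_force: [-0.2, -0.1, -0.3]
eef_pos: [600.9, -23.9, 159.2]
ft_force: [-0.6, 5.8, 1.5]
finger_gap: 0.176
clock: 26.28
eef_pos: [601.0, -23.6, 159.3]
tcp_rot: [0.999, -0.034, 0.002, 0.0]
ft_force: [-0.9, -0.7, 5.4]
finger_gap: 0.135
grasp_force: 29.3
clock: 26.62
eef_pos: [601.2, -20.0, 159.4]
tcp_rot: [0.999, -0.035, 0.002, 0.001]
ft_force: [-0.2, -3.1, 6.0]
finger_gap: 0.131
grasp_force: 29.3
```

```bash
echo '[[0, -0.08, 0, 0, 0, 0, 0], [0, -0.16, 0, 0, 0, 0, 0], [0, -0.2, 0, 0, 0, 0, 0], [0, -0.2, 0, 0, 0, 0, 0]]' | python3 nudge.py|grep -E 'pos|ft'; echo '[[0, -0.08, 0, 0, 0, 0, 0], [0, -0.16, 0, 0, 0, 0, 0], [0, -0.16, 0, 0, 0, 0, 0]]' | python3 nudge.py|grep -E 'pos|ft'
```

```text
eef_pos: [601.3, -19.9, 159.3]
ft_force: [-0.3, -10.4, 6.1]
eef_pos: [601.2, -19.8, 159.3]
ft_force: [-0.3, -16.7, 4.7]
```

Converted, 8 mm is 0.32, 6 mm is 0.24.

```bash
echo '[[0, 0.24, 0, 0, 0, 0, 0], [0, 0.32, 0, 0, 0, 0, 0], [0, 0.32, 0, 0, 0, 0, 0.5], [0, 0.32, 0, 0, 0, 0, 0.6], [0, 0.32, 0, 0, 0, 0, 0.6]]' | python3 nudge.py|grep -E 'pos|ft|gap'; echo '[[0, 0, -0.8, 0, 0, 0, 0.6], [0, 0, -2.4, 0, 0, 0, 0.6], [-0.4, 0, -4, 0, 0, 0, 0.6], [-1.6, -1.2, -4.8, 0, 0, 0, 0.6], [-3, -1.8, -5.2, 0, 0, 0, 0.6]]' | python3 nudge.py|grep -E 'pos|ft';echo '[[-1.6, 0, 0, 0, 0, 0, 0.6], [-3.2, 0, 0, 0, 0, 0, 0.6], [-4.6, 0, 0, 0, 0, 0, 0.6], [-4.8, 0, 0, 0, 0, 0, 0.6], [-4.8, 0, 0, 0, 0, 0, 0.6]]' | python3 nudge.py
python3 - <<'E'
from station import ctrl, optics, ticket, probe_bus
from h import *
c=optics.camera('top');f=c['frame'][:,:,::-1]
a=cv2.resize(f[90:215,240:430],(760,500),interpolation=cv2.INTER_CUBIC)
cv2.imwrite('pics/final.png',a)
E
```

```text
eef_pos: [600.1, -16.4, 157.5]
ft_force: [-0.8, 0.0, 0.3]
finger_gap: 0.546
eef_pos: [532.9, 33.3, 289.9]
ft_force: [0.1, 1.3, 0.6]
clock: 28.45
eef_pos: [409.3, 40.6, 287.2]
tcp_rot: [0.999, -0.033, 0.0, -0.0]
ft_force: [-0.4, -0.3, 1.1]
finger_gap: 0.602
grasp_force: 0.0
```

View pics/final.png

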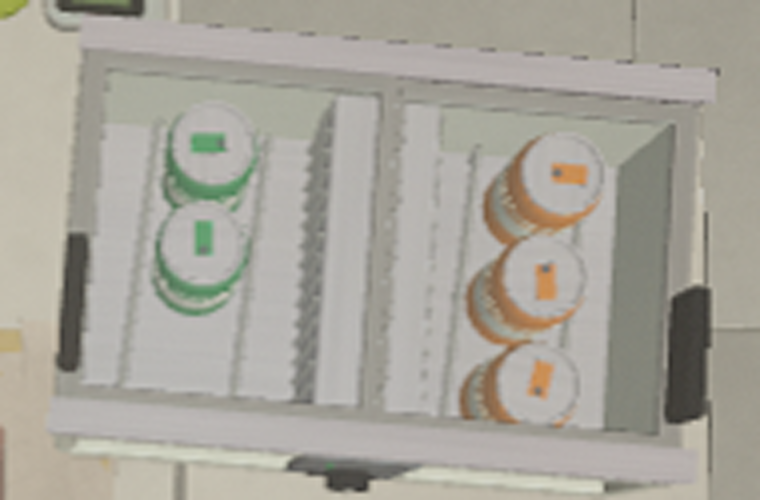

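Both doors are shut (handles at 73,302 and 688,355). The orange cans are evenly spaced at (563,172), (543,278) and (536,385), and the green cans have not moved. Handing in.

```bash
python3 -c "
from station import ctrl, optics, ticket, probe_bus
print(ticket.hand_in())"
```

```text
the job is handed in; nothing more can be done
None
```

I stood the can upright on the mat, let go, then set it ring-pull up in the front place of the orange lane (right bay); both doors are shut, and I handed the job in at about 28 s (no verdict was returned).

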